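# Return the bottle to its bay and press its label holder home

### The job

Stand the loose white bottle upright in the pocket of the one rack bay that is still empty and let go of it; then take the label holder out of its black stand and push it down, card side still facing out to the front, behind the lip of that same bay until its sprung seat is fully down, feeling your way in without forcing it. Finish while still holding the label holder pressed fully home, and leave the other two bottles standing as they are in their bays.

Things in the scene. Friction and masses are not known exactly. Their poses are not given: they have to be found in the camera images.
- bottle_center (a point): Centre (42 mm above its underside) of the loose bottle: round white plastic bottle with white screw cap, 49 mm diameter, 84 mm high, cap 39 mm diameter over the top 16 mm, about 90 g. It starts standing alone on the table to the right of the rack. z axis: up through the cap.
- label_center (a point): Centre of the label holder: white upright plate 8 mm thick (x), 50 wide (y), 80 high (z), about 50 g; this point is 40 mm above its lower edge. The lowest 13 mm taper like a wedge to 5 mm at the edge. It starts upright in the slot of the black card stand, lower edge 8 mm above the table, card face roughly towards the robot.
- label_card (a point): Middle of the front (card) face of the label holder: 4 mm from label_center along the holder's -x axis; same axes. A blank paper card covers this face from 29 to 53 mm above the lower edge; the 27 mm above it are for gripping.
- card_stand: Fixed black stand, left of the rack, that holds the label holder at the start: 70 x 76 mm, 25 mm high, with a slot 10 mm (x) by 54 mm (y), 17 mm deep. Origin at the centre of its underside on the table, axes as the label holder's at the start.
- bay_open: The empty rack bay, a fixed grey moulding 80 mm wide (y); label channel in front, pocket behind. Three such bays stand side by side at 84 mm pitch on an aluminium board 264 x 130 x 8 mm; the other two have a bottle and a label holder already. Its place among the three varies. Origin at its underside, 8 mm above the table; it reaches from x = -65 to +50 mm; -x points out to the front (robot side), z up.
- pocket (a point): Centre of the pocket floor of the empty bay, 14 mm above the table, at x = +15 mm in the bay's frame; the bottle stands here. The pocket is 60 x 60 mm inside, its rim 9 mm high over the pocket floor. Axes as bay_open.
- channel (a point): Middle of the empty bay's label channel, at the height of the holder's lower edge when fully home (20 mm above the table); x = -50.5 mm, axes as bay_open. Open on top, 11 mm wide (x) between front lip and the upright fascia behind, 56 mm long (y) between end blocks. Above this point: end blocks reach 16 mm, fascia 32 mm; the lip is upright to 17 mm, then flares 5 mm forward up to 28 mm.
- seat (a joint): The sprung steel seat in the channel, pressed down by the holder's lower edge, which meets it 8 mm above channel: 0 at the top (m), 0.008 fully down on its stop. It begins to yield at 3.2 N and takes 9.6 N fully down; it springs back up when not pressed.
- bottle_left_center (a point): Centre of one of the two bottles (same kind) already standing in the filled bays; leave it alone.
- bottle_right_center (a point): Centre of the other bottle already standing in a filled bay; leave it alone.
There are look-alikes about, which are no part of the job. Leave any orange or pink look-alike of the part that bears label_center alone.

How it is judged:
By the outcome, as a careful person would: the job done as asked, in the order asked, and still so for the second after the job is handed in, while the arm keeps its last pose, push and grip.
It also fails if it takes over 53 s, if anything falls off the work surface, if the arm or the gripper's body presses on something with over 40 N, if the wrist force passes 120 N, or if a joint passes its speed limit or range.

### The arm

A 6-joint arm with a two-finger parallel gripper is mounted at the origin on the work surface; the furniture and walls round the work are solid. World frame = base frame: x ahead of the robot, y to its left, z up, the work surface at z = 0. Lengths are in m, angles in rad, forces in N, time in s.
With the tool pointing down it reaches from about 0.25 to 0.725 m from the base axis. Payload 9.7 kg.
Tool frame: the origin (TCP) lies midway between the tips of the shut fingers; the grasp point (between the pads) lies 19 mm behind it; z points along the fingers, y is the line along which they close (so a half turn about z gives the same grasp; the last joint's range is limited). The gripper opens to 85 mm and grips with 20 to 120 N. Pads are 22 mm wide; open, the fingers measure 114 mm over their backs; the gripper's body (76 mm by 85 mm) begins 54 mm behind the grasp point. The pads swing forward as they close: fully open they stand 13 mm farther back than shut.
Start: joints at [1.227, 0.087, 0.176, 1.66, 0, 1.571], TCP at [0.185, 0.518, 0.231] pointing down, gripper open.
Joint ranges: [-3.13, 3.13], [-0.85, 1.81], [-1.15, 1.24], [-2.2, 2.28], [-1.44, 1.52], [-3.14, 3.14]. Speed limits (rad/s): [2.22, 2.22, 2.57, 3.14, 3.14, 3.14].

### API

Orientations are given as a unit quaternion [x, y, z, w].
In Python, from station import manip gives the robot as it stands. Calls block until the motion is done:
- manip.goto(position, orientation): joint-space move of the TCP to a pose.
- manip.movel(position, ori=None, speed=0.15): straight line of the TCP; ori=None keeps the orientation; speed is the mean speed in m/s.
- manip.movej(angles): joint-space move.
- manip.move_gripper(opening): finger opening in m; the grip force is fixed at half the most; returns when the fingers have stopped.
- manip.hold(seconds).
- manip.solve_ik(position, orientation): joint angles nearest the present ones, or None.
- manip.get_obs(): the state.
- manip.read_camera(name): name is "scene" or "top" or "wrist"; returns a dict with "pixels" (480x640x3 uint8, red, green, blue), "depth" (480x640 float32, m along the optical axis (not along the pixel's ray), 0 where there is no reading), "fx", "fy", "cx", "cy" (pixels), "world_from_camera" (4x4, takes a point from camera to world coordinates). Camera axes: x right, y up, looking along -z (the intrinsics and any distortion apply to the point x, -y, -z); pixel columns grow to the right and rows downward; lengths in m; the calibration is good to about 2 mm. A picture is of the moment at which its call begins.
A pose or a line that the arm cannot do raises manip.PlanningError and nothing moves.
- manip.hand_in(): hands the job in; it is judged then, once.
The state is a dict: "clock": time; "q": joint angles; "qvel": joint speeds; "tau": joint torques, N m; "tool_pos": TCP position; "tool_rot": TCP orientation; "contact_force": force on the tool from outside, world axes, zero at the start; "torque": the same for the moment, N m; "width": finger opening in m; "grip_force": force on a finger pad.
Only numpy, scipy, OpenCV 4.12 (cv2) and the standard library are available. Lean on these libraries where they do the work, as an engineer would, in place of code of your own. Each camera call takes 0.05 s, during which the arm holds its last target. There are 200 camera calls.

## Working session

There is one attempt and no reset: what is moved stays moved. The work goes in short steps, each a Python script; the robot and the scene stay as the last script left them, time stands still between calls to the robot, and variables do not carry over. Pictures are saved under pics/ and viewed, at most 10 in all, crops included, and the job is handed in when it is done.

```bash
mkdir -p pics; ls; cat > h.py <<'E'
import numpy as np, cv2
from station import manip
def shot(name,save=None):
    c=manip.read_camera(name)
    np.savez('%s.npz'%(save or name),**c)
    if save: cv2.imwrite('pics/%s.png'%save,cv2.cvtColor(c['pixels'],cv2.COLOR_RGB2BGR))
    return c
def cloud(c):
    d=np.asarray(c['depth'],float);v,u=np.mgrid[:d.shape[0],:d.shape[1]]
    P=np.stack([(u-c['cx'])/c['fx']*d,-(v-c['cy'])/c['fy']*d,-d],-1)
    M=np.asarray(c['world_from_camera']);return P@M[:3,:3].T+M[:3,3]
def ray(c,u,v,z):
    M=np.asarray(c['world_from_camera']);r=M[:3,:3]@np.array([(u-c['cx'])/c['fx'],-(v-c['cy'])/c['fy'],-1.])
    return M[:3,3]+r*(z-M[2,3])/r[2]
E
python3 - <<'E'
from h import *
for n in('top','scene'):
    c=shot(n,n+'0');print(n,{k:(v if np.size(v)<20 else 0) for k,v in c.items()},(c['depth']>0).mean())
print(manip.get_obs())
E
```

```text
pics
top {'pixels': 0, 'depth': 0, 'fx': 584.7533183780854, 'fy': 584.7533183780854, 'cx': 324.62630493502195, 'cy': 241.7184148711537, 'world_from_camera': array([[-0.00443794,  0.99647894, -0.0837259 ,  0.39798354],
       [-0.99989163, -0.00324666,  0.01435916,  0.13275836],
       [ 0.01403677,  0.08378055,  0.99638536,  1.25959929],
       [ 0.        ,  0.        ,  0.        ,  1.        ]])} 0.99595703125
scene {'pixels': 0, 'depth': 0, 'fx': 556.9501957373528, 'fy': 556.9501957373528, 'cx': 319.5044631612335, 'cy': 244.98298703872555, 'world_from_camera': array([[ 0.61148772,  0.51116743, -0.603979  , -0.0561183 ],
       [-0.79108206,  0.37904005, -0.48012271, -0.3067919 ],
       [-0.01649087,  0.77138609,  0.63615372,  0.67842987],
       [ 0.        ,  0.        ,  0.        ,  1.        ]])} 0.9959993489583333
{'clock': 0.1, 'q': array([1.22700309e+00, 8.74437993e-02, 1.75206638e-01, 1.65981471e+00,
       3.67778485e-06, 1.57081923e+00]), 'qvel': array([-0.00056868, -0.00245572,  0.00236991,  0.00076615,  0.00081539,
       -0.00087121]), 'tau': array([ 1.44635873e-03, -5.21562374e+01,  4.65653265e+01,  1.60104653e-02,
        1.40268407e-04,  8.01709461e-06]), 'tool_pos': array([0.18531114, 0.51761679, 0.23062923]), 'tool_rot': array([ 1.71062575e-01,  9.85259966e-01, -6.18207543e-04, -1.09186093e-04]), 'contact_force': array([0.00695505, 0.28152864, 0.28786228]), 'torque': array([0.02912863, 0.03480018, 0.00195718]), 'grip_force': 0.0, 'width': 0.08524252564581093}
```

View pics/top0.png

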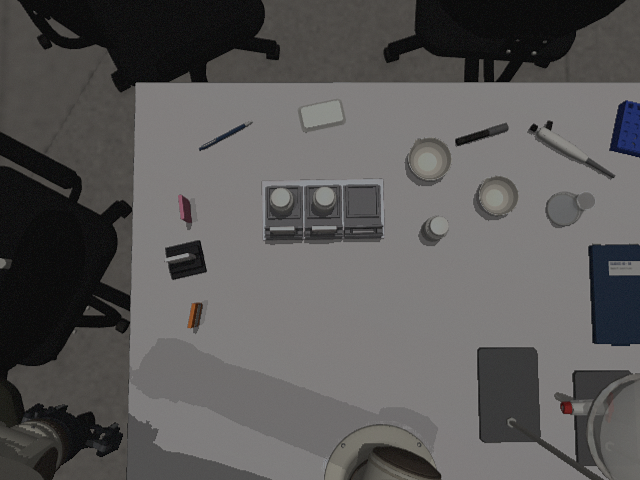

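View pics/scene0.png

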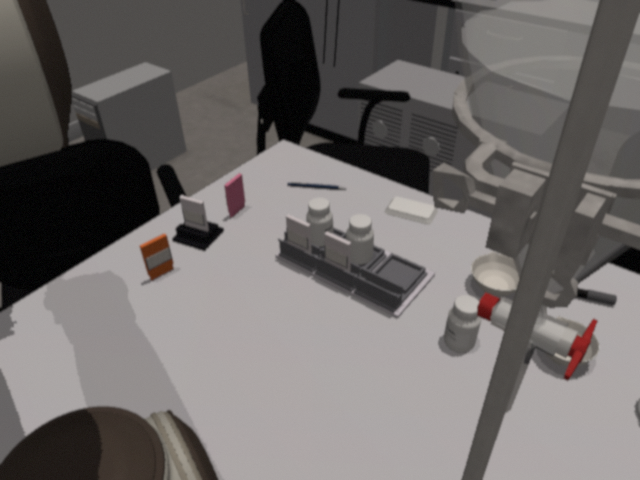

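Top view: the rack spans (262–384, 180–242) and its empty bay is the right one, at (363, 208). The loose bottle is at (436, 228). The label holder candidates are white in the black stand (185, 258), pink (184, 208) and orange (195, 315). The white one in the stand fits the description. I'll measure and crop it.

```bash
cat > m.py <<'E'
from h import *
c=dict(np.load('top0.npz'));P=cloud(c);g=c['pixels'].astype(int)
def roi(u0,u1,v0,v1): 
    m=np.zeros(P.shape[:2],bool);m[v0:v1,u0:u1]=1;return m&(c['depth']>0)
def rect(m,n):
    p=P[m];(x,y),(w,h),a=cv2.minAreaRect(p[:,:2].astype(np.float32));print(n,m.sum(),'ctr',round(x,4),round(y,4),'size',round(w,4),round(h,4),'ang',round(a,2),'zmed',np.median(p[:,2]).round(4),'zmax',p[:,2].max().round(4),'mean',p.mean(0).round(4))
t=roi(400,480,260,330);print('table z',np.median(P[t][:,2]))
b=roi(410,455,208,250)
rect(b&(P[...,2]>.074),'bottle cap')
for n,r in(('bL',(265,300,180,215)),('bR',(305,343,180,215))): rect(roi(*r)&(P[...,2]>.074),n)
s=roi(155,215,230,290)
rect(s&(P[...,2]>.08),'label top');rect(s&(P[...,2]>.018)&(P[...,2]<.032),'stand')
r=roi(250,395,170,250)
rect(r&(P[...,2]>.004),'rack all')
rect(roi(345,395,170,250)&(P[...,2]>.014),'bay')
rect(roi(250,343,215,250)&(P[...,2]>.08),'holders')
# board edges, profile along the empty bay
for v in range(180,246,3): print(v,[tuple(P[v,u].round(3)) for u in (348,363,380)],g[v,363])
img=cv2.cvtColor(c['pixels'],cv2.COLOR_RGB2BGR)
a=cv2.resize(img[170:250,335:465],None,fx=5,fy=5,interpolation=2);
d=cv2.resize(img[185:335,155:225],(280,600),interpolation=2)
q=np.zeros((600,650+140,3),np.uint8);q[:400,:510]=a[:,:510];q[:,510:]=d;cv2.imwrite('pics/crop.png',q)
E
python3 m.py
```

```text
table z 9.676757412613313e-05
bottle cap 298 ctr 0.5297 -0.1161 size 0.0372 0.0394 ang 40.96 zmed 0.0833 zmax 0.0905 mean [ 0.5295 -0.1155  0.0832]
bL 381 ctr 0.5842 0.2033 size 0.0426 0.0447 ang 26.45 zmed 0.0967 zmax 0.1026 mean [0.5841 0.2036 0.093 ]
bR 376 ctr 0.589 0.1166 size 0.0443 0.0449 ang 29.99 zmed 0.0967 zmax 0.1046 mean [0.5865 0.1164 0.0931]
label top 110 ctr 0.467 0.4129 size 0.0083 0.0514 ang 12.56 zmed 0.0877 zmax 0.0929 mean [0.4668 0.4125 0.0875]
stand 528 ctr 0.4671 0.413 size 0.0469 0.0705 ang 12.99 zmed 0.0248 zmax 0.0315 mean [0.4663 0.4101 0.0247]
rack all 7421 ctr 0.5739 0.1199 size 0.3131 0.1727 ang 89.84 zmed 0.016 zmax 0.106 mean [0.5706 0.1194 0.0298]
bay 1293 ctr 0.5689 0.0317 size 0.1144 0.0833 ang 0.53 zmed 0.0198 zmax 0.0584 mean [0.564  0.0332 0.0245]
holders 240 ctr 0.5235 0.1598 size 0.0087 0.1333 ang 0.41 zmed 0.0991 zmax 0.106 mean [0.523  0.1592 0.0977]
180 [(np.float64(0.637), np.float64(0.063), np.float64(0.008)), (np.float64(0.638), np.float64(0.031), np.float64(0.005)), (np.float64(0.638), np.float64(-0.006), np.float64(0.005))] [142 146 14
[... 3366 characters left out ...]
64(0.516), np.float64(0.035), np.float64(0.048)), (np.float64(0.515), np.float64(0.0), np.float64(0.051))] [54 52 54]
237 [(np.float64(0.513), np.float64(0.065), np.float64(0.011)), (np.float64(0.513), np.float64(0.033), np.float64(0.013)), (np.float64(0.513), np.float64(-0.004), np.float64(0.011))] [48 49 49]
240 [(np.float64(0.507), np.float64(0.064), np.float64(0.002)), (np.float64(0.507), np.float64(0.032), np.float64(0.0)), (np.float64(0.507), np.float64(-0.005), np.float64(0.001))] [82 81 79]
243 [(np.float64(0.501), np.float64(0.064), np.float64(0.002)), (np.float64(0.501), np.float64(0.032), np.float64(-0.0)), (np.float64(0.501), np.float64(-0.005), np.float64(-0.002))] [128 125 124]
```

View pics/crop.png

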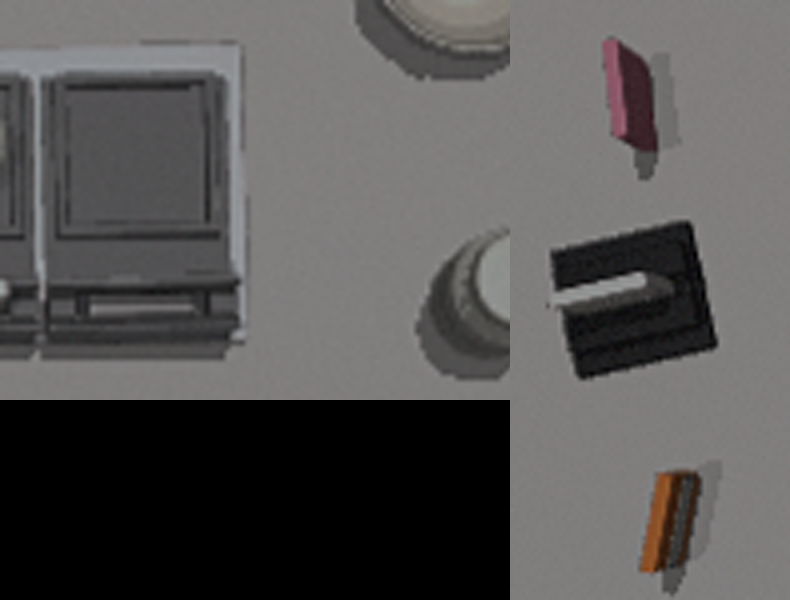

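The crop confirms it: the white holder sits in the black stand (crop 600, 290), yawed about 12.6°. The pink and orange ones stand free, so they are the look-alikes. The empty bay shows a clear pocket and a bare channel with its light seat strip. I'll pick up the bottle first.

```bash
cat >> h.py <<'E'
from scipy.spatial.transform import Rotation as R
def down(deg): return (R.from_euler('z',deg,degrees=True)*R.from_euler('x',180,degrees=True)).as_quat()
def st(t=''):
    o=manip.get_obs();print(t,'t',round(o['clock'],2),'p',o['tool_pos'].round(4),'F',o['contact_force'].round(2),'M',o['torque'].round(2),'w',round(o['width'],4),'g',round(o['grip_force'],1),'q6',o['q'][5].round(2));return o
E
python3 - <<'E'
from h import *
for a in (90,-90): print(a,[ (None if q is None else q.round(2)) for q in (manip.solve_ik(p,down(a)) for p in ([.5297,-.1158,.03],[.59,.033,.045],[.525,.033,.07]))])
a=90 if manip.solve_ik([.5297,-.1158,.03],down(90)) is not None and abs(manip.solve_ik([.5297,-.1158,.03],down(90))[5])<2.6 else -90
manip.goto([.5297,-.1158,.18],down(a));st()
manip.movel([.5297,-.1158,.032],speed=.2);st()
manip.move_gripper(0.0);st('grip')
manip.movel([.5297,-.1158,.17],speed=.2);st('lift')
manip.goto([.5,.033,.19],down(a));st()
shot('wrist','w1')
E
```

```text
90 [array([-0.22,  0.09, -0.22,  1.27,  0.  ,  1.36]), array([ 0.06,  0.19, -0.07,  1.31,  0.  ,  1.63]), array([ 0.06,  0.03, -0.2 ,  1.35,  0.  ,  1.63])]
-90 [array([-0.22,  0.09, -0.22,  1.27,  0.  , -1.79]), array([ 0.06,  0.19, -0.07,  1.31,  0.  , -1.51]), array([ 0.06,  0.03, -0.2 ,  1.35,  0.  , -1.51])]
 t 2.66 p [ 0.5299 -0.1151  0.1801] F [0.37 0.81 0.25] M [-0.01  0.06 -0.02] w 0.0854 g 0.0 q6 1.36
 t 3.55 p [ 0.5304 -0.1158  0.0332] F [0.24 0.31 0.45] M [ 0.02 -0.01 -0.  ] w 0.0856 g 0.0 q6 1.36
grip t 4.0 p [ 0.5304 -0.116   0.0333] F [-0.74  0.12  5.56] M [0.08 0.26 0.03] w 0.0464 g 61.8 q6 1.36
lift t 4.84 p [ 0.5293 -0.1157  0.1687] F [ 0.15 -0.17 -0.57] M [ 0.07 -0.03  0.04] w 0.0464 g 61.5 q6 1.36
 t 5.5 p [0.4996 0.0333 0.1891] F [-0.4   0.19 -0.33] M [-0.04 -0.03  0.  ] w 0.0464 g 61.5 q6 1.64
```

View pics/w1.png

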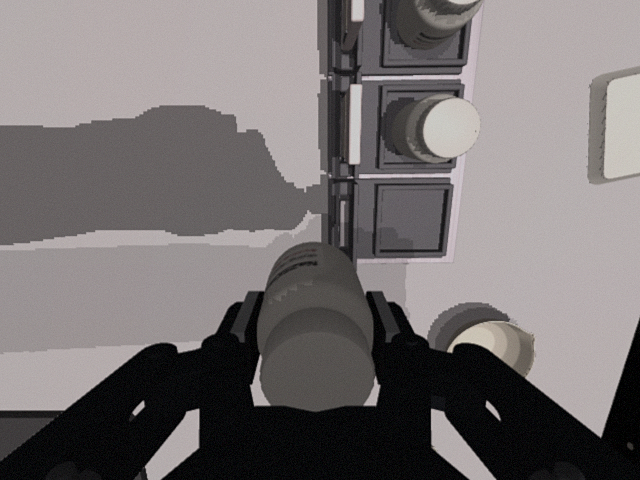

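The wrist view shows the empty pocket at (375–452, 185–257), the bare channel with its seat strip near (345, 225), and the bottle held straight at the bottom. I'll refine the bay pose from this view.

```bash
python3 - <<'E'
from h import *
c=dict(np.load('w1.npz'));g=cv2.cvtColor(c['pixels'],cv2.COLOR_RGB2GRAY);print({k:c[k] for k in c if np.size(c[k])<20})
# board (bright) outline and end corners
for n,(u,v,z) in {'pk TL':(384,186,.023),'pk TR':(452,184,.023),'pk BL':(375,254,.023),'pk BR':(446,256,.023),'board BR':(456,262,.008),'board top':(482,12,.008),'seat T':(345,200,.028),'seat B':(346,248,.028)}.items(): print(n,ray(c,u,v,z).round(4))
P=cloud(c)
for v in (205,235): print(v,[(u,int(g[v,u]),P[v,u].round(3).tolist()) for u in range(322,366,2)])
i=cv2.resize(cv2.cvtColor(c['pixels'],4)[165:275,315:475],None,fx=5,fy=5,interpolation=cv2.INTER_CUBIC);cv2.imwrite('pics/w1c.png',i)
E
```

```text
{'fx': array(335.48607718), 'fy': array(335.48607718), 'cx': array(314.72811594), 'cy': array(242.82247049), 'world_from_camera': array([[ 0.99999296, -0.00310215,  0.00211287,  0.50129876],
       [ 0.00234262,  0.95567572,  0.29441202,  0.10944135],
       [-0.00293253, -0.29440499,  0.95567625,  0.33178197],
       [ 0.        ,  0.        ,  0.        ,  1.        ]])}
pk TL [0.5639 0.0689 0.023 ]
pk TR [0.6258 0.0709 0.023 ]
pk BL [0.5593 0.0031 0.023 ]
pk BR [0.6285 0.0013 0.023 ]
board BR [ 0.6457 -0.0104  0.008 ]
board top [0.6393 0.2111 0.008 ]
seat T [0.5281 0.0568 0.028 ]
seat B [0.5304 0.0108 0.028 ]
205 [(322, 100, [0.508, 0.047, 0.0]), (324, 96, [0.51, 0.047, -0.001]), (326, 104, [0.512, 0.047, -0.0]), (328, 53, [0.513, 0.05, 0.015]), (330, 48, [0.515, 0.05, 0.014]), (332, 40, [0.515, 0.056, 0.048]), (334, 39, [0.517, 0.056, 0.047]), (336, 54, [0.519, 0.055, 0.042]), (338, 54, [0.521, 0.054, 0.039]), (340, 87, [0.524, 0.052, 0.028]), (342, 152, [0.526, 0.052, 0.027]), (344, 96, [0.527, 0.052, 0.027]), (346, 72, [0.529, 0.052, 0.028]), (348, 60, [0.531, 0.052, 0.028]), (
[... 314 characters left out ...]
79, [0.51, 0.015, -0.001]), (326, 74, [0.512, 0.016, 0.001]), (328, 44, [0.514, 0.019, 0.013]), (330, 35, [0.516, 0.02, 0.014]), (332, 62, [0.516, 0.029, 0.048]), (334, 56, [0.518, 0.029, 0.048]), (336, 55, [0.52, 0.028, 0.043]), (338, 43, [0.522, 0.027, 0.039]), (340, 95, [0.524, 0.024, 0.028]), (342, 125, [0.526, 0.024, 0.029]), (344, 77, [0.528, 0.024, 0.028]), (346, 46, [0.53, 0.024, 0.028]), (348, 34, [0.534, 0.019, 0.012]), (350, 28, [0.533, 0.025, 0.033]), (352, 28, [0.533, 0.03, 0.05]), (354, 81, [0.535, 0.031, 0.053]), (356, 77, [0.536, 0.031, 0.052]), (358, 77, [0.543, 0.02, 0.014]), (360, 80, [0.545, 0.019, 0.013]), (362, 85, [0.547, 0.02, 0.014]), (364, 80, [0.549, 0.02, 0.014])]
```

View pics/w1c.png

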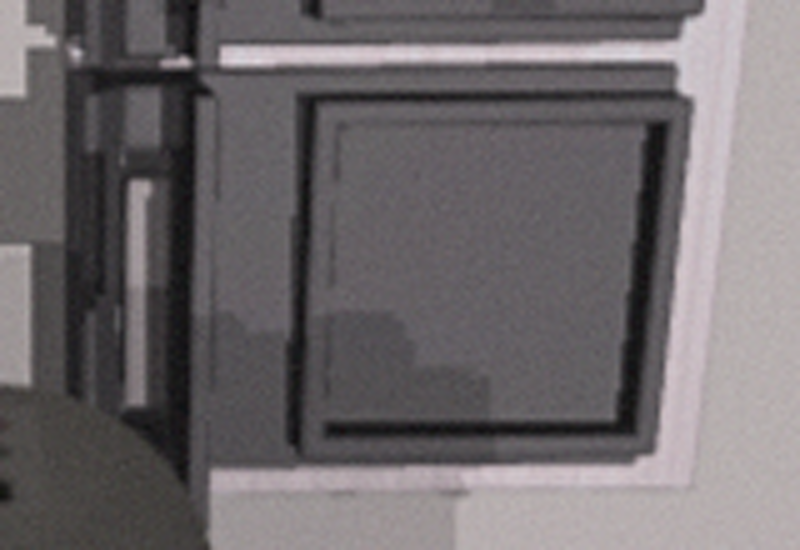

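```bash
python3 - <<'E'
from h import *
c=dict(np.load('w1.npz'));f=lambda n,a,b,z:print(n,ray(c,315+a/5,165+b/5,z).round(4))
f('pocket +y inner',480,122,.023);f('pocket -y inner',480,437,.023)
f('pocket front inner',333,280,.023);f('pocket rear inner',650,280,.023)
f('bay +y edge floor',450,70,.014);f('bay -y edge',250,465,.014)
f('endblock +y inner top',150,150,.036);f('endblock -y',140,410,.036);f('seat +y end',140,178,.028)
f('fascia front top',190,250,.052);f('fascia rear top',215,250,.052);f('flare tip',85,330,.048);f('lip inner base',120,300,.037)
c=dict(np.load('top0.npz'));f=lambda n,a,b,z:print('top',n,ray(c,335+a/5,170+b/5,z).round(4))
f('pocket +y inner',65,160,.023);f('pocket -y',210,160,.023);f('pocket rear',140,87,.023);f('front',140,230,.023)
f('endblock +y inner',88,305,.036);f('endblock -y inner',196,305,.036);f('bay -y edge',238,320,.045);f('bay +y',46,325,.045);f('flare tip',140,325,.048);f('fascia front',140,290,.052);f('board edge -y',243,200,.008)
E
```

```text
pocket +y inner [0.5888 0.0659 0.023 ]
pocket -y inner [0.5941 0.0049 0.023 ]
pocket front inner [0.5637 0.0361 0.023 ]
pocket rear inner [0.6234 0.0362 0.023 ]
bay +y edge floor [0.5849 0.0743 0.014 ]
bay -y edge [ 0.5511 -0.0042  0.014 ]
endblock +y inner top [0.5273 0.0626 0.036 ]
endblock -y [0.5268 0.0144 0.036 ]
seat +y end [0.5263 0.0562 0.028 ]
fascia front top [0.5332 0.0481 0.052 ]
fascia rear top [0.5374 0.0481 0.052 ]
flare tip [0.5158 0.0329 0.048 ]
lip inner base [0.5226 0.0356 0.037 ]
top pocket +y inner [0.5869 0.0646 0.023 ]
top pocket -y [0.5867 0.0026 0.023 ]
top pocket rear [0.6183 0.0322 0.023 ]
top front [0.5567 0.0329 0.023 ]
top endblock +y inner [0.5232 0.0561 0.036 ]
top endblock -y inner [0.5231 0.0106 0.036 ]
top bay -y edge [ 0.5158 -0.006   0.045 ]
top bay +y [0.514  0.0743 0.045 ]
top flare tip [0.5136 0.0353 0.048 ]
top fascia front [0.5278 0.0355 0.052 ]
top board edge -y [ 0.5715 -0.013   0.008 ]
```

```bash
python3 - <<'E'
from h import *
q=down(90)
manip.goto([.592,.0345,.15],q)
manip.movel([.592,.0345,.058],speed=.12);b=st('above')['contact_force'][2]
z=.052
while z>.040:
    manip.movel([.592,.0345,z],speed=.03);f=manip.get_obs()['contact_force'][2]-b
    if f>4: break
    z-=.002
st('down cmd z %.3f'%z)
manip.move_gripper(.062);st('open')
manip.movel([.592,.0345,.16],speed=.2)
manip.goto([.467,.413,.17],down(102.7));st()
shot('wrist','w2')
E
```

```text
above t 6.95 p [0.5925 0.0345 0.0591] F [-0.2   0.59 -0.11] M [-0.03 -0.02  0.04] w 0.0464 g 61.5 q6 1.63
down cmd z 0.046 t 8.05 p [0.5922 0.0346 0.0473] F [-3.39 -0.57  8.81] M [ 0.01  0.92 -0.07] w 0.0463 g 62.4 q6 1.63
open t 8.35 p [0.592  0.0345 0.0458] F [-0.63 -1.73  0.68] M [-0.05 -0.02  0.04] w 0.0622 g 0.0 q6 1.63
 t 10.54 p [0.4676 0.4121 0.1699] F [ 0.16 -0.3   0.45] M [0.02 0.04 0.01] w 0.0621 g 0.0 q6 2.07
```

View pics/w2.png

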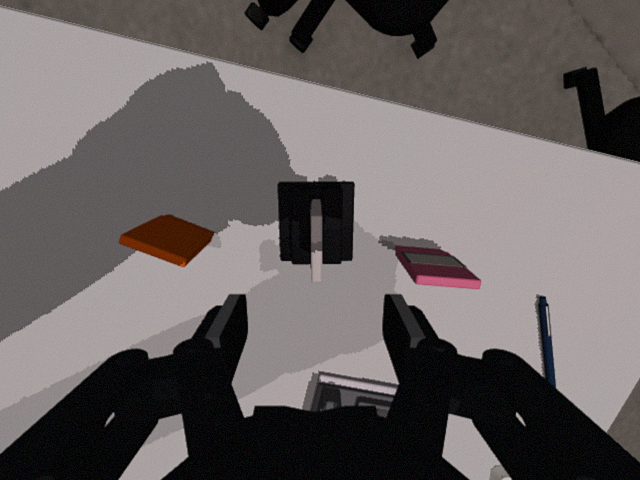

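The bottle came down at exactly pocket height. The wrist view shows the white holder at (317, 198–280), on the fingers' midline and aligned, with orange at left and pink at right clear of the path. I'll check its position, grip it, lift it and look.

```bash
cat > g.py <<'E'
from h import *
c=dict(np.load('w2.npz'));P=cloud(c);m=np.zeros(P.shape[:2],bool);m[185:295,285:350]=1;m&=(P[...,2]>.078)
p=P[m][:,:2].astype(np.float32);r=cv2.minAreaRect(p);print(m.sum(),r)
E
python3 g.py
```

```text
794 ((0.46375808119773865, 0.4383458197116852), (0.007687457837164402, 0.09863153100013733), 12.896942138671875)
```

```bash
cat >> g.py <<'E'
for v in range(195,290,6): print(v,P[v,316].round(3),c['pixels'][v,316])
for z in (.088,): print([ray(c,316,v,z).round(4) for v in (198,262,281)])
t=dict(np.load('top0.npz'));T=cloud(t)
print([ray(t,u,v,.088).round(4) for u,v in ((155+42/4,185+300/4),(155+137/4,185+276/4))])
E
python3 g.py
```

```text
794 ((0.46375808119773865, 0.4383458197116852), (0.007687457837164402, 0.09863153100013733), 12.896942138671875)
195 [0.464 0.441 0.021] [5 0 0]
201 [0.464 0.438 0.033] [71 64 67]
207 [0.464 0.438 0.059] [71 61 59]
213 [0.464 0.439 0.082] [68 61 62]
219 [0.465 0.436 0.088] [113 104 101]
225 [0.466 0.432 0.088] [116 105 106]
231 [0.466 0.428 0.089] [110 100  99]
237 [0.468 0.423 0.088] [112 102 102]
243 [0.468 0.419 0.088] [93 86 84]
249 [0.469 0.415 0.088] [88 82 82]
255 [0.47  0.41  0.088] [172 157 156]
261 [0.471 0.406 0.087] [175 161 160]
267 [0.472 0.402 0.088] [172 157 158]
273 [0.473 0.397 0.088] [166 154 153]
279 [0.474 0.393 0.089] [174 161 163]
285 [0.484 0.349 0.001] [143 136 137]
[array([0.4615, 0.4499, 0.088 ]), array([0.4716, 0.4052, 0.088 ]), array([0.4748, 0.3909, 0.088 ])]
[array([0.4608, 0.434 , 0.088 ]), array([0.4727, 0.3869, 0.088 ])]
```

```bash
python3 - <<'E'
from h import *
q=down(102.7)
manip.movel([.4682,.4138,.060],speed=.2);st()
manip.move_gripper(0.0);st('grip')
manip.movel([.4682,.4138,.15],speed=.15);st('lift')
manip.goto([.49,.08,.2],down(90.4));st('transit')
shot('wrist','w3')
E
```

```text
t 11.29 p [0.4689 0.4138 0.0613] F [ 0.69 -0.38  0.41] M [ 0.02 -0.03 -0.04] w 0.0625 g 0.0 q6 2.07
grip t 11.82 p [0.4684 0.4141 0.0608] F [-0.43 -0.91  5.77] M [-0.09  0.08 -0.  ] w 0.0069 g 59.2 q6 2.07
lift t 12.57 p [0.4679 0.4136 0.1488] F [ 0.35  0.01 -0.67] M [ 0.04  0.02 -0.01] w 0.0069 g 58.5 q6 2.07
transit t 13.85 p [0.4901 0.0807 0.1996] F [ 1.18 -0.07 -0.69] M [ 0.03  0.01 -0.03] w 0.0067 g 58.5 q6 1.73
```

View pics/w3.png

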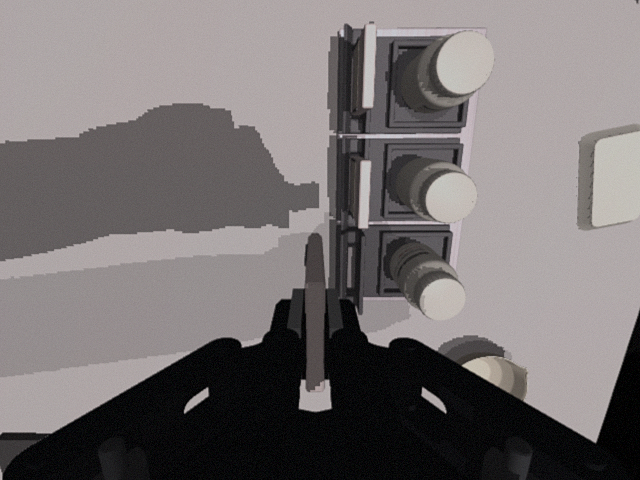

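The third bottle now stands in its pocket (430, 280), and the holder is held square in the fingers (316, 235–390). I'll measure the in-hand offset of the holder and re-measure the bay from here.

```bash
python3 - <<'E'
from h import *
c=dict(np.load('w3.npz'));P=cloud(c)
for v in range(232,396,8): print(v,P[v,311].round(4),P[v,318].round(4),c['pixels'][v,315])
g=cv2.cvtColor(c['pixels'],4)
cv2.imwrite('pics/w3c.png',cv2.resize(g[215:335,325:405],None,fx=6.6,fy=5,interpolation=2))
# fit of existing holders & channel structure
for n,(u0,u1,v0,v1) in {'hL':(345,385,15,115),'hM':(345,380,150,235)}.items():
    m=np.zeros(P.shape[:2],bool);m[v0:v1,u0:u1]=1;m&=(P[...,2]>.094)&(P[...,0]<.55);print(n,m.sum(),cv2.minAreaRect(P[m][:,:2].astype(np.float32)))
for v in (240,255,270): print(v,[(u,P[v,u].round(3).tolist()) for u in range(334,366,2)])
E
```

```text
232 [0.4873 0.0638 0.0016] [ 4.947e-01  6.340e-02 -1.000e-04] [133 127 128]
240 [0.4893 0.1058 0.1716] [0.493  0.1059 0.1717] [68 63 60]
248 [0.4894 0.1059 0.1857] [0.4929 0.1057 0.1851] [69 63 66]
256 [0.4896 0.1059 0.1974] [0.4928 0.1059 0.1974] [74 67 64]
264 [0.4897 0.1056 0.207 ] [0.4927 0.1055 0.2067] [70 62 62]
272 [0.4898 0.1058 0.2167] [0.4926 0.1059 0.2168] [70 61 62]
280 [0.4899 0.1056 0.2244] [0.4926 0.1058 0.2246] [73 65 64]
288 [0.49   0.1035 0.2268] [0.4926 0.1037 0.2272] [81 75 78]
296 [0.4911 0.1568 0.3423] [0.4926 0.1002 0.2268] [87 78 82]
304 [0.49   0.0964 0.226 ] [0.4927 0.097  0.2272] [86 77 77]
312 [0.49   0.0934 0.2269] [0.4927 0.0932 0.2265] [85 78 79]
320 [0.4901 0.0901 0.2271] [0.4928 0.0894 0.2258] [86 80 78]
328 [0.4901 0.0868 0.2274] [0.4928 0.0865 0.2269] [83 77 81]
336 [0.4901 0.0828 0.2268] [0.4928 0.0829 0.227 ] [84 77 74]
344 [0.4901 0.0796 0.2275] [0.4929 0.0793 0.227 ] [86 79 77]
352 [0.4901 0.0761 0.2277] [0.4929 0.0751 0.2262] [82 76 76]
360 [0.4902 0.0719 0.227 ] [0.493  0.0719 0.227 ] [88 80 83]
368 [0.4902 0.0682 0.2272] [0.493  0.0676 0.2263
[... 1192 characters left out ...]
, 0.028]), (352, [0.528, 0.048, 0.028]), (354, [0.53, 0.048, 0.027]), (356, [0.533, 0.046, 0.021]), (358, [0.533, 0.051, 0.038]), (360, [0.533, 0.056, 0.05]), (362, [0.535, 0.056, 0.051]), (364, [0.537, 0.056, 0.051])]
270 [(334, [0.513, 0.02, -0.001]), (336, [0.514, 0.027, 0.015]), (338, [0.516, 0.025, 0.012]), (340, [0.515, 0.04, 0.048]), (342, [0.517, 0.04, 0.048]), (344, [0.519, 0.038, 0.044]), (346, [0.525, 0.026, 0.012]), (348, [0.525, 0.032, 0.027]), (350, [0.527, 0.032, 0.028]), (352, [0.529, 0.033, 0.03]), (354, [0.531, 0.032, 0.028]), (356, [0.533, 0.031, 0.027]), (358, [0.533, 0.038, 0.042]), (360, [0.534, 0.041, 0.051]), (362, [0.535, 0.042, 0.053]), (364, [0.543, 0.026, 0.014])]
```

View pics/w3c.png

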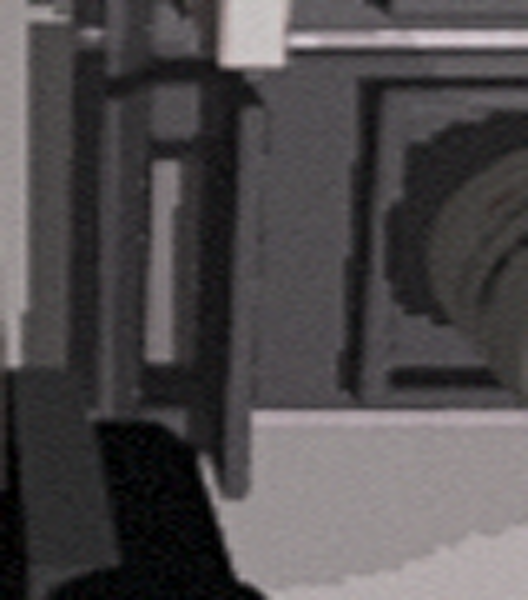

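```bash
python3 - <<'E'
from h import *
c=dict(np.load('w3.npz'));g=cv2.cvtColor(c['pixels'],cv2.COLOR_RGB2GRAY)
for v in (243,244,295,296): print(v,ray(c,351.5,v,.036).round(4))
f=lambda n,a,b,z:print(n,ray(c,325+a/6.6,215+b/5,z).round(4))
f('seat+y',165,160,.028);f('seat-y',165,363,.028);f('bay+y',300,48,.014);f('bay-y',300,408,.014)
f('fascia front top',236,250,.052);f('flare tip',78,250,.048)
f('fascia -y end',236,497,.052)
for v in (340,370): print(v,g[v,298:334].tolist(),[ray(c,u,v,.227)[0].round(4) for u in (306,326)])
print('mid holder bottom at y end',ray(c,325+250/6.6,215+65/5,.1))
E
```

```text
243 [0.5265 0.0627 0.036 ]
244 [0.5265 0.0617 0.036 ]
295 [0.5287 0.0081 0.036 ]
296 [0.5287 0.007  0.036 ]
seat+y [0.5261 0.0561 0.028 ]
seat-y [0.5278 0.0126 0.028 ]
bay+y [0.5473 0.0755 0.014 ]
bay-y [ 0.5519 -0.0042  0.014 ]
fascia front top [0.534  0.0464 0.052 ]
flare tip [0.5122 0.0447 0.048 ]
fascia -y end [ 0.5366 -0.0046  0.052 ]
340 [10, 0, 9, 15, 11, 0, 15, 8, 51, 74, 86, 80, 81, 77, 84, 78, 77, 78, 79, 83, 84, 77, 76, 81, 73, 60, 28, 12, 16, 8, 12, 10, 5, 5, 6, 19] [np.float64(0.4881), np.float64(0.496)]
370 [6, 7, 10, 8, 8, 12, 8, 6, 62, 79, 77, 79, 80, 76, 82, 80, 79, 82, 76, 81, 80, 79, 79, 77, 77, 74, 36, 6, 8, 13, 10, 12, 14, 3, 16, 4] [np.float64(0.4881), np.float64(0.4963)]
mid holder bottom at y end [0.52707814 0.0941332  0.1       ]
```

```bash
python3 - <<'E'
from h import *
q=down(90.5);x,y=.5258,.0349
manip.goto([x,y,.15],q);manip.movel([x,y,.112],speed=.1);manip.hold(.2)
b=np.mean([(manip.hold(.03),manip.get_obs()['contact_force'])[1] for _ in range(5)],0);print('base',b.round(2));np.save('b.npy',b)
z=.112
while z>.083:
    z-=.002;manip.movel([x,y,z],q,speed=.03);o=manip.get_obs();f=o['contact_force']-b
    print(round(z,3),o['tool_pos'].round(4),f.round(1),(o['torque']).round(2))
    if f[2]>5 or np.hypot(*f[:2])>8: print('stop');break
    for i in (0,1):
        if abs(f[i])>2.5:
            d=.0004*np.sign(f[i])
            if i==0:x+=d
            else:y+=d
st();print(x,y)
E
```

```text
base [ 0.56 -0.04 -0.55]
0.11 [0.5257 0.0349 0.1098] [-0.3 -0.4 -0.3] [-0.03 -0.01  0.05]
0.108 [0.5257 0.0349 0.1078] [-1.   0.1 -0.2] [ 0.01  0.02 -0.01]
0.106 [0.5257 0.0349 0.1058] [-1.1 -0.2  0.2] [ 0.   -0.06  0.04]
0.104 [0.5257 0.0349 0.1039] [-0.7 -0.2  0.3] [ 0.01 -0.04 -0.06]
0.102 [0.5257 0.0349 0.1019] [ 0.4 -0.4  0.1] [ 0.01 -0.01 -0.02]
0.1 [0.5257 0.0349 0.0998] [-0.3 -0.3  0.2] [0.06 0.01 0.  ]
0.098 [0.5257 0.0349 0.0979] [-0.6  0.8  0.3] [-0.01  0.02 -0.01]
0.096 [0.5257 0.0349 0.0959] [-0.5  0.9  0.1] [0.06 0.03 0.01]
0.094 [0.5257 0.0349 0.0938] [-1.2 -0.7 -0.2] [0.04 0.06 0.01]
0.092 [0.5257 0.0349 0.0918] [0.2 0.5 0.4] [-0.01 -0.06  0.03]
0.09 [0.5257 0.0349 0.0898] [-1.   0.4 -1.1] [-0.02  0.   -0.03]
0.088 [0.5257 0.0349 0.0878] [ 0.2  0.1 -0.3] [-0.03 -0.01 -0.03]
0.086 [0.5257 0.0349 0.0859] [-0.8 -0.8 -0.8] [-0.02 -0.01  0.02]
0.084 [0.5257 0.0349 0.0838] [-0.6 -0.1 -0.5] [ 0.01 -0.05 -0.01]
0.082 [0.5257 0.0349 0.0818] [-0.7  0.2  0.4] [-0.01 -0.    0.01]
 t 18.96 p [0.5257 0.0349 0.0818] F [-0.13  0.11 -0.1 ] M [-0.01 -0.    0.01] w 0.0071 g 58.5 q6 1.63
0.5258 0.0349
```

It slid in with no side force. Next I'll press the seat down. The stop should show as a force rise past 9.6 N, with the TCP near z ≈ 0.0727.

```bash
python3 - <<'E'
from h import *
q=down(90.5);x,y=.5258,.0349;b=np.load('b.npy');z=.082
while z>.066:
    z-=.001;manip.movel([x,y,z],q,speed=.02);manip.hold(.08)
    F=[];
    for _ in range(3): manip.hold(.02);F.append(manip.get_obs()['contact_force']-b)
    f=np.mean(F,0);o=manip.get_obs();print(round(z,4),o['tool_pos'].round(4),f.round(1),o['torque'].round(2))
    if f[2]>16 or np.hypot(*f[:2])>8: print('stop');break
st();shot('wrist','w4');shot('scene','s4')
a=cv2.imread('pics/s4.png')[190:310,260:440];cv2.imwrite('pics/s4c.png',cv2.resize(a,None,fx=4.4,fy=4.4,interpolation=2))
E
```

```text
0.081 [0.5258 0.0349 0.081 ] [-0.6 -0.   0.2] [-0.    0.02 -0.08]
0.08 [0.5259 0.0349 0.0803] [-1.4  0.4  3.5] [ 0.    0.07 -0.02]
0.079 [0.5259 0.0349 0.0791] [-0.7  0.3  4.7] [-0.05  0.04 -0.01]
0.078 [0.5259 0.0349 0.0781] [-0.5 -0.1  4.9] [-0.04 -0.05  0.  ]
0.077 [0.5259 0.0349 0.0771] [-0.6 -0.3  5.8] [-0.02  0.06 -0.03]
0.076 [0.5259 0.0349 0.0762] [-1.   0.1  6.6] [-0.02  0.1  -0.05]
0.075 [0.5259 0.0349 0.0754] [-1.1  0.3  7.8] [ 0.    0.15 -0.02]
0.074 [0.526  0.0349 0.0744] [-1.3 -0.   8. ] [-0.01  0.22 -0.05]
0.073 [0.5259 0.0349 0.0735] [-1.7 -0.   8.8] [ 0.    0.29 -0.05]
0.072 [0.526  0.0349 0.0727] [-2.  -0.2  9.6] [-0.05  0.39 -0.  ]
0.071 [0.5262 0.0349 0.0726] [-4.4  0.1 16.6] [-0.05  0.94 -0.02]
stop
 t 23.18 p [0.5262 0.0349 0.0726] F [-4.21  0.19 16.36] M [-0.05  0.94 -0.02] w 0.007 g 61.1 q6 1.63
```

View pics/s4c.png

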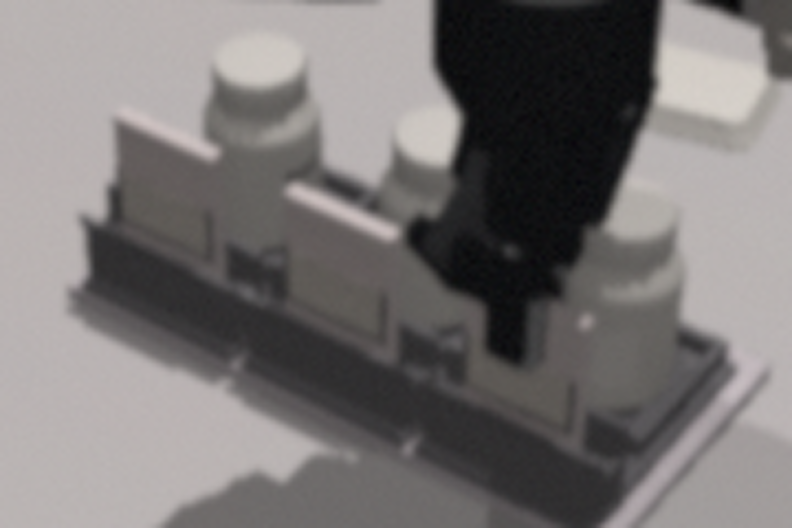

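The force jumped to 16 N at TCP z = 0.0726, so the seat is on its stop. The picture shows the holder level with its neighbours, card forward (crop 525, 380), and all three bottles upright.

```bash
python3 -c "
from h import *
st();print(manip.hand_in())"
```

```text
t 23.27 p [0.5262 0.035  0.0726] F [-3.82  0.04 15.51] M [-0.04  0.96  0.02] w 0.0069 g 61.1 q6 1.63
the job is handed in; nothing more can be done
None
```

I handed the job in at 23.3 s: the loose bottle stands released in the empty bay's pocket, the label holder is held down on the seat's stop at about 16 N with its card facing front, and the other two bottles are still standing in their bays.

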